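Load the polishing tumbler

ROBOT

A 6-joint arm with a two-finger parallel gripper is mounted at the origin on the work surface. World frame = base frame: x ahead of the robot, y to its left, z up, the work surface at z = 0. Lengths are in mm, angles in rad, forces in N, time in s.
With the tool pointing down it reaches from about 350 to 775 mm from the base axis. Payload 5.5 kg.
Tool frame: the origin (TCP) lies on the centre line of the jaws, within the pads' length; the fingertips stand 17 mm ahead of it and the grasp point (between the pads) lies 2 mm behind it; z points along the fingers, y is the direction in which the jaws open and shut (so a half turn about z gives the same grasp; the last joint's range is limited). The gripper opens to 85 mm and grips with 20 to 120 N. Pads are 22 mm wide; open, the fingers measure 114 mm over their backs; the gripper's body (76 mm by 85 mm) begins 54 mm behind the grasp point. The pads swing forward as they close: fully open they stand 13 mm farther back than shut.
Start: joints at [-1.326, 0.313, 0.046, 1.304, 0, 1.431], TCP at [215.839, -532.995, 248.323] pointing down, gripper open.
Joint ranges: [-2.76, 2.76], [-0.86, 1.69], [-1.03, 1.26], [-2.2, 2.34], [-1.47, 1.5], [-3.14, 3.14]. Speed limits (rad/s): [2.57, 2.57, 3.14, 3.14, 3.14, 3.14].

INTERFACE

Orientations are given as a unit quaternion [w, x, y, z].
In Python, from cell import ctrl, imaging, ticket gives the robot as it stands.
- The arm moves only by the shell command python3 -m pendant 'ROWS' [FORCE]. ROWS is JSON, a list of rows, each a list of 5 numbers: the shift along the world's x, y, z in cm, then the turn about the world's z in rad, then the finger opening in cm, from 0 to 8.54. In form: [[tx, ty, tz, spin, claw], ...]. A call has 1 to 10 rows; each row is the pose to reach, as a shift and turn from the pose commanded when the call began; what a row does not reach only later rows make up. A row lasts 1/8 s, in which the tool goes at most 62.5 mm and 10.7 degrees, less where a joint would pass 70% of its speed; a pose out of reach is approached as far as the arm can. A call with a gripper value outside its range is refused whole. The fingers move at their own pace and stop on an object; FORCE is the grip in N (left out, the last holds). Time passes only in rows, so rows that repeat a pose let the fingers close. It gives the time, the measured TCP pose, the force and the opening at its end, in the units of the state.
- ctrl.get_state(): the state, without advancing time (a new reading comes with each control period).
- imaging.snapshot(name): name is "scene" or "top" or "wrist"; returns (picture, depth): 384x512x3 uint8, red, green, blue; 384x512 float32, mm along the optical axis (not along the pixel's ray), 0 where there is no reading.
- imaging.camera_params(name): a dict with "fx", "fy", "cx", "cy" (pixels), "R" (3x3) and "t" (3): a world point X has camera coordinates R X + t; the wrist camera has in their place "hand_eye" (4x4, takes a point from camera to tool coordinates, whose origin is the TCP and whose axes are the flange's). Camera axes: x right, y down, z forward; pixel columns grow to the right and rows downward; lengths in mm; the calibration is good to about 2 mm. A picture is of the moment at which its call begins: read the wrist's pose just before it. camera_params takes no time and is no camera call.
- ticket.job_done(): hands the job in, once; it reports no verdict.
The state is a dict: "clock": time; "joint_pos": joint angles; "joint_vel": joint speeds; "joint_efforts": joint torques, N m; "ee_pos": TCP position; "tool_rot": TCP orientation; "wrist_force": force on the tool from outside, world axes, zero at the start; "torque": the same for the moment, N m; "opening": opening from 0.0 (shut) to 1.0 (fully open).
Only numpy, scipy, OpenCV 4.12 (cv2) and the standard library are available. Lean on these libraries where they do the work, as an engineer would, in place of code of your own. Each camera call takes 0.05 s, during which the arm holds its last target.

TASK

The toy workshop's polishing tumbler is set to run: push its knob in and turn it back past the safety stop fully to STOP, and let it come out again, before the hopper is opened. Then put every wooden toy part (the drums standing on the bench and the pull handles hanging on the rack's pegs; how many there are varies) in through the tumbler's sprung flap, which must close behind them, and finally push the knob in and turn it fully to RUN, letting it come out again. Leave the steel gauge, the thread and everything else alone, and never open the flap with the knob away from STOP.

Things in the scene. Friction and masses are not known exactly. Their poses are not given: they have to be found in the camera images.
- tumbler: polishing tumbler, a white metal box fixed to the bench, 300 mm deep (x) x 200 mm wide (y) x 240 mm high, hollow, walls 8 mm; origin: centre of its underside, its -x side faces the robot. In its top, near the front, is the hopper opening, shut by a steel flap. Inside, a polished chute slopes from 80 mm height at the front to the floor at the back. A motor housing on top, behind the opening, begins 110 mm behind the opening's centre and rises 80 mm above the top
- opening (a point): centre of the hopper opening, level with the tumbler's top (240 mm above the bench); the opening is 80 mm along x (front to back) by 140 mm along y; axes as the tumbler's
- flap (a joint): angle of the slippery sprung flap in the opening (rad): 0 shut, level; 1.5 hanging open inside. Hinged on the opening's back (+x) edge, 78 mm long. A part held and pushed down through the opening opens it; its spring (0.10 to 0.13 N m) bears a part's weight and shuts it again. A part let go well below the top slides in; one left pinched at the front lip can be pushed further down
- control: grey control box fixed to the bench, 140 (x) x 120 (y) x 70 mm high; origin: centre of its underside. A push-and-turn knob stands on the middle of its top, axis vertical. A steel safety stop stands on the +x side, 50 to 68 mm from the knob's axis, up to 97 mm above the bench. Two round marks lie on the -x side of the top: the pointer aims at the open ring (-y side) at STOP and at the full dot (+y side) at RUN
- knob_grip (a point): top centre of the black knob's bar grip, on the knob's axis, 130 mm above the bench when out; z up, x along the bar. The bar is 56 mm long, 14 mm wide and 36 mm high and stands on a disc 68 mm in diameter. The end of the bar with the white line (its -x end) is the pointer
- knob (a joint): turn of the knob (rad), growing clockwise seen from above, 0 to 1.4: 0 is STOP, 1.4 is RUN. With the knob out, its steel lug (reaching 60 mm from the axis) meets the safety stop and it cannot pass between about 0.42 and 0.98; pushed in by more than 8 mm the lug passes under the stop, either way. It stays where it is turned
- knob_push (a joint): how far the knob is pushed in, down (m): 0 out, 0.012 fully in; spring 3 N out to 9 N fully in. It comes out by itself when let go, except under the stop
- rack: wooden peg rack fixed to the bench, base 90 (x) x 300 mm (y), uprights and cross bar up to 168 mm above the bench, the bar's front face 22 mm behind (+x of) the origin; origin: centre of its underside. Three steel pegs 8 mm thick, at y = -100, 0 and +100 mm, run level from the bar towards -x with their axis 160 mm above the bench; the end, 50 mm in front of the origin, turns up by 9 mm. The hanging things hang about 15 mm in front of the origin
- drum1: wooden toy part: plain light-wood stepped drum 75 mm high with two darker bands, about 90 g: foot 58 mm in diameter up to 30 mm, above it 44 mm in diameter, standing upright on its foot on the bench; origin: centre of its underside, z up. May be absent
- drum2: wooden toy part: plain light-wood stepped drum 75 mm high with two darker bands, about 90 g: foot 58 mm in diameter up to 30 mm, above it 44 mm in diameter, standing upright on its foot on the bench; origin: centre of its underside, z up. May be absent
- drum3: wooden toy part: plain light-wood stepped drum 75 mm high with two darker bands, about 90 g: foot 58 mm in diameter up to 30 mm, above it 44 mm in diameter, standing upright on its foot on the bench; origin: centre of its underside, z up. May be absent
- handle1: wooden toy part: flat light-wood pull handle 54 mm wide (its y), 14 mm thick (its x), 90 mm high (its z), about 50 g, hanging upright on a peg of the rack. Rectangular window 30 mm wide, from 46 to 80 mm above the lower edge; the peg passes through it along the handle's x and its upper edge rests on the peg. Origin: centre of its lower edge, 84 mm above the bench when hung. Its long flat sides are free to grip across the 54 mm width. May be absent
- handle2: wooden toy part: flat light-wood pull handle 54 mm wide (its y), 14 mm thick (its x), 90 mm high (its z), about 50 g, hanging upright on a peg of the rack. Rectangular window 30 mm wide, from 46 to 80 mm above the lower edge; the peg passes through it along the handle's x and its upper edge rests on the peg. Origin: centre of its lower edge, 84 mm above the bench when hung. Its long flat sides are free to grip across the 54 mm width. May be absent
- gauge: bystander: steel gauge hanging on one of the three pegs, same window and width as the handles, but steel, with a round lower end 46 mm in diameter; origin: lowest point, 84 mm above the bench when hung
- spool: bystander: reel of blue thread with white plastic flanges 54 mm in diameter, 75 mm high, standing among the drums; origin: centre of its underside
- cone1: bystander: grey thread cone 68 mm in diameter, 135 mm high; origin: centre of its underside
- cone2: bystander: blue thread cone, the same size
- glue: bystander: white bottle 56 mm in diameter, 140 mm high; origin: centre of its underside
- jar: bystander: glass jar 70 mm in diameter, 80 mm high; origin: centre of its underside
Not all that is in view belongs to the job. Leave any yellow look-alike of the handle1 alone. What is shaped like the drum1 but yellow is not meant.

How it is judged (in metres and radians):
On the way, in this order (a step that is already met when the one before it is completed fails the run):
1. the knob is turned back to STOP and is out again (value of joint knob below 0.25 rad and value of joint knob_push below 0.003 m), for 0.2 s.
2. every wooden part is inside the tumbler and the flap has closed, with the knob still at STOP (x of drum1 in the frame of tumbler between -0.15 and 0.15 m and y of drum1 in the frame of tumbler between -0.1 and 0.1 m and z of each of drum1, drum2, drum3, handle1, handle2 in the frame of tumbler below 0.21 m and x of drum2 in the frame of tumbler between -0.15 and 0.15 m and y of drum2 in the frame of tumbler between -0.1 and 0.1 m and x of drum3 in the frame of tumbler between -0.15 and 0.15 m and y of drum3 in the frame of tumbler between -0.1 and 0.1 m and x of handle1 in the frame of tumbler between -0.15 and 0.15 m and y of handle1 in the frame of tumbler between -0.1 and 0.1 m and x of handle2 in the frame of tumbler between -0.15 and 0.15 m and y of handle2 in the frame of tumbler between -0.1 and 0.1 m and value of joint flap below 0.12 rad and value of joint knob below 0.4 rad), for 0.2 s.
3. the knob is turned to RUN and is out again (value of joint knob above 1.15 rad and value of joint knob_push below 0.003 m), for 0.2 s.
At the end, for the whole second after the job is handed in: every wooden part present lies at rest inside the tumbler (origin within its walls and below 0.21 m), the flap is shut (under 0.12 rad), the knob is at RUN (over 1.15 rad) and has come out (under 3 mm in) (all of step 3 and x of drum1 in the frame of tumbler between -0.15 and 0.15 m and y of drum1 in the frame of tumbler between -0.1 and 0.1 m and z of each of drum1, drum2, drum3, handle1, handle2 in the frame of tumbler below 0.21 m and x of drum2 in the frame of tumbler between -0.15 and 0.15 m and y of drum2 in the frame of tumbler between -0.1 and 0.1 m and x of drum3 in the frame of tumbler between -0.15 and 0.15 m and y of drum3 in the frame of tumbler between -0.1 and 0.1 m and x of handle1 in the frame of tumbler between -0.15 and 0.15 m and y of handle1 in the frame of tumbler between -0.1 and 0.1 m and x of handle2 in the frame of tumbler between -0.15 and 0.15 m and y of handle2 in the frame of tumbler between -0.1 and 0.1 m and linear speed of each of drum1, drum2, drum3, handle1, handle2 below 0.03 m/s and value of joint flap below 0.12 rad); the robot touches nothing.
It fails at once if the flap is opened (over 0.3 rad) with the knob not at STOP (over 0.5 rad) (value of joint flap above 0.3 rad and value of joint knob above 0.5 rad).
It fails at once if a bystander is moved more than 6 cm (distance of any of spool, gauge, cone1, cone2, glue, jar from where it was at the start of the episode above 0.06 m).
Of drum1, drum2, drum3, handle1, handle2 only 4 to 5 are there at a start; the rules pass over those that are not, and their reading is None.
At some moment in a run one of drum1, drum2, drum3 may be knocked a few centimetres aside while the robot is not near it.
It also fails if it takes over 208 s, if anything falls off the work surface, if the arm or the gripper's body presses on something with over 40 N, if the wrist force passes 120 N, or if a joint passes its speed limit or range.

## Working session

There is one attempt and no reset: what is moved stays moved. The work goes in short steps, Python scripts to look and compute and a shell command to move; the robot and the scene stay as the last step left them, time stands still between calls to the robot, and variables do not carry over. Pictures are saved under pics/ and viewed, and the job is handed in when it is done.

```bash
ls; mkdir -p pics
cat > h.py <<'E'
from cell import ctrl, imaging, ticket
import numpy as np, cv2
from scipy.spatial.transform import Rotation as Rn
def snap(n,fn=None):
    st=ctrl.get_state()
    p,d=imaging.snapshot(n)
    if fn: 
        cv2.imwrite('pics/'+fn+'.png',p[:,:,::-1])
    np.savez('last_'+n+'.npz',p=p,d=d,pos=np.array(st['ee_pos']),q=np.array(st['tool_rot']))
    return p,d
def world(n,u,v,z=None,load=None):
    L=np.load('last_'+n+'.npz') if load is None else load
    c=imaging.camera_params(n)
    d=L['d']
    zz=d[int(round(v)),int(round(u))]
    ray=np.array([(u-c['cx'])/c['fx'],(v-c['cy'])/c['fy'],1.])
    if n=='wrist':
        H=np.array(c['hand_eye']);q=L['q'];R=Rn.from_quat([q[1],q[2],q[3],q[0]]).as_matrix()
        A=R@H[:3,:3];o=R@H[:3,3]+L['pos']
    else:
        R=np.array(c['R']);A=R.T;o=-R.T@np.array(c['t'])
    dr=A@ray
    if z is not None: zz=(z-o[2])/dr[2]
    return o+dr*zz
def crop(n,u0,v0,u1,v1,s,fn):
    p=np.load('last_'+n+'.npz')['p'][v0:v1,u0:u1,::-1]
    cv2.imwrite('pics/'+fn+'.png',cv2.resize(p,None,fx=s,fy=s,interpolation=cv2.INTER_CUBIC))
E
python3 - <<'E'
from h import *
snap('scene','s0');snap('top','t0')
print(ctrl.get_state())
print(imaging.camera_params('top'))
E
```

```text
pics
{'clock': 0.1, 'joint_pos': array([-1.32557274e+00,  3.13914679e-01,  4.50998602e-02,  1.30362457e+00,
       -2.89414041e-05,  1.43120746e+00]), 'joint_vel': array([ 0.00131065, -0.00166138,  0.00210338,  0.00075858, -0.00045139,
       -0.00088956]), 'joint_efforts': array([ 1.66127029e-03, -4.81728029e+01,  2.99243045e+01,  1.27135520e-02,
       -1.89145926e-04, -2.11929226e-06]), 'ee_pos': array([ 215.72908591, -532.52713455,  247.50705249]), 'tool_rot': array([-8.19619669e-04,  9.81546622e-01,  1.91221217e-01, -5.78213503e-05]), 'wrist_force': array([-0.12155804,  0.32944376,  0.07643103]), 'torque': array([ 0.03400522, -0.004037  ,  0.00396606]), 'opening': 0.9974390432967781}
{'fx': 406.47328329791077, 'fy': 406.47328329791077, 'cx': 252.5811388450292, 'cy': 197.89704879939086, 'R': array([[-0.01627215, -0.99982594,  0.00912728],
       [-0.9962756 ,  0.01543995, -0.08483241],
       [ 0.08467672, -0.01047369, -0.99635343]]), 't': array([ -18.79118502,  562.87863292, 1161.15078434])}
```

View pics/s0.png

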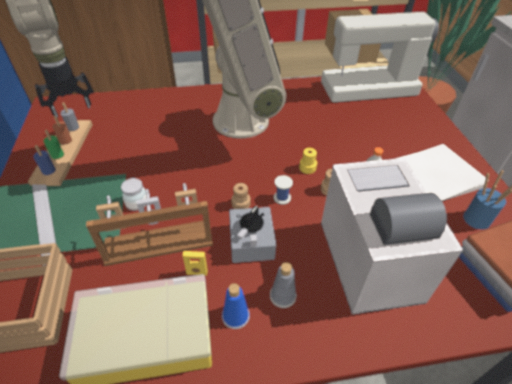

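View pics/t0.png

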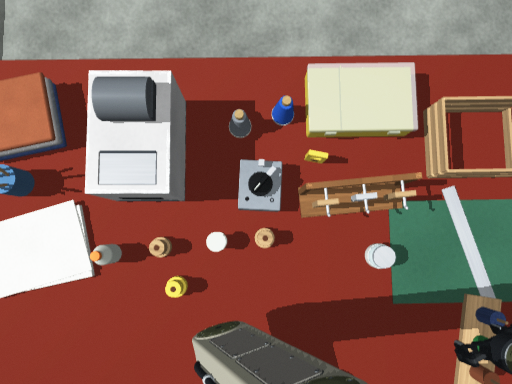

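Run:
```python
from h import *
crop('top',80,140,440,310,2.2,'t0a')
crop('top',220,150,300,220,8,'t0k')
crop('scene',80,140,360,280,2.8,'s0a')
for n,u,v,z in [('drumA',160,245.5,75),('drumB',264,236.5,75),('spool',216,240,75),('knob',261,183,130)]:
    print(n,world('top',u,v,z),world('top',u,v))
```

```text
drumA [430.45279164 230.13341011  75.        ] [430.42398422 230.35645497  73.9732979 ]
drumB [450.45552621 -57.05517746  75.        ] [450.48109428 -56.96395557  77.46935735]
spool [442.99977277  75.77677946  75.        ] [443.02414118  75.660888    76.43740161]
knob [592.95957356 -49.67971754 130.        ] [592.64399472 -49.5968152  132.59313372]
```

View pics/t0a.png

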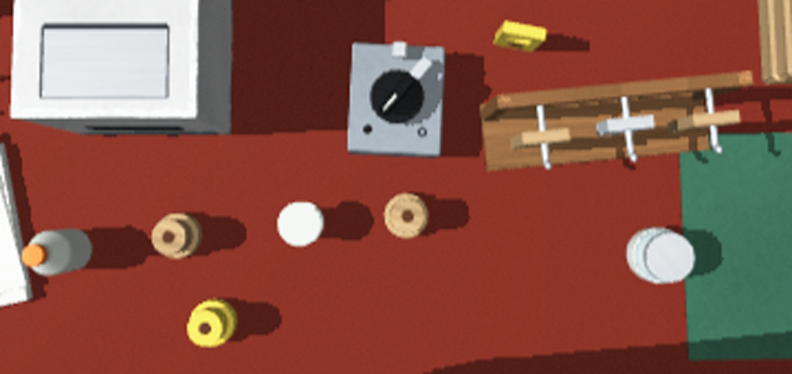

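View pics/t0k.png

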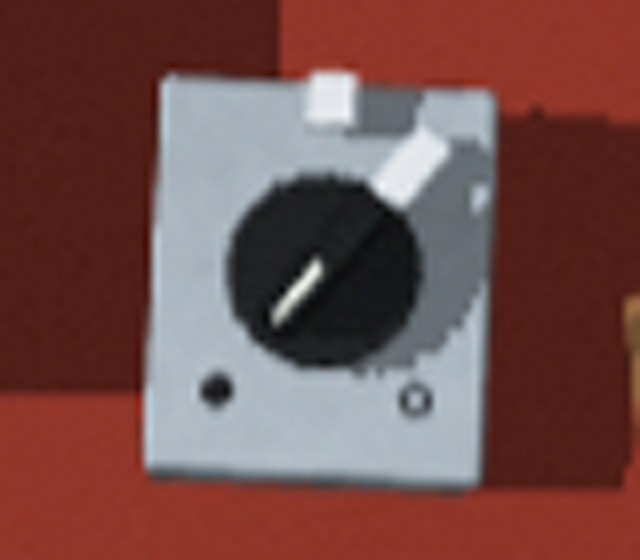

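View pics/s0a.png

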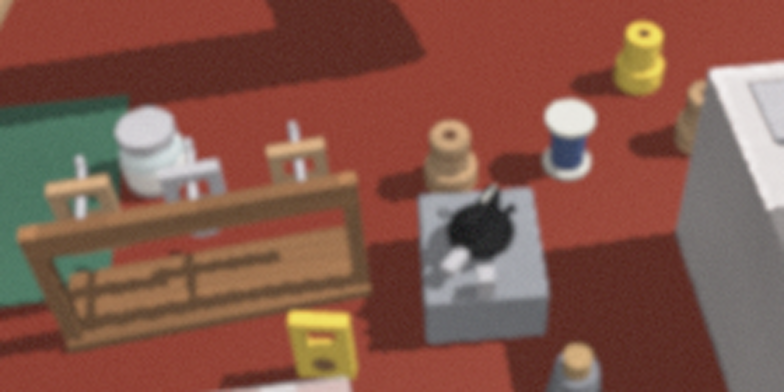

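Candidates: drums (160,247) and (264,238) are light wood. The yellow drum (176,287), spool (216,241) and glue (105,254) aren't meant. Handles are on pegs (326,200) and (403,193). The gauge on the middle peg (365,196) and the yellow handle (316,156) aren't meant. So there are 4 parts. The knob is at (261,183), with its pointer toward the dot (RUN).

```bash
python3 -m pendant '[[5,6,3,0.18,8.5],[10,12,5,0.36,8.5],[15,18,5,0.54,8.5],[19,24,5,0.72,8.5],[23,30,5,0.9,8.5],[27,36,5,1.08,8.5],[31,41,5,1.26,8.5],[34,45,5,1.44,8.5],[36,48,5,1.62,8.5],[37.7,48.3,5,1.8,8.5]]'
python3 -m pendant '[[0,0,0,0.18,8.5],[0,0,0,0.317,8.5],[0,0,0,0.317,8.5]]'
python3 - <<'E'
from h import *
snap('wrist','w0'); print(ctrl.get_state()['joint_pos'],ctrl.get_state()['ee_pos'])
E
```

```text
clock: 1.35
ee_pos: [593.4, -47.7, 298.3]
tool_rot: [-0.0, 0.457, 0.889, -0.0]
wrist_force: [0.5, -1.2, 0.3]
opening: 0.997
clock: 1.72
ee_pos: [592.7, -49.7, 297.6]
tool_rot: [-0.001, 0.315, 0.949, -0.0]
wrist_force: [0.8, 0.1, 0.9]
opening: 0.996
[-2.18927991e-01  3.47301482e-01  2.14342535e-01  1.43867931e+00
  6.60364959e-05  4.23360787e-01] [592.68814987 -49.89421601 297.86576571]
```

View pics/w0.png

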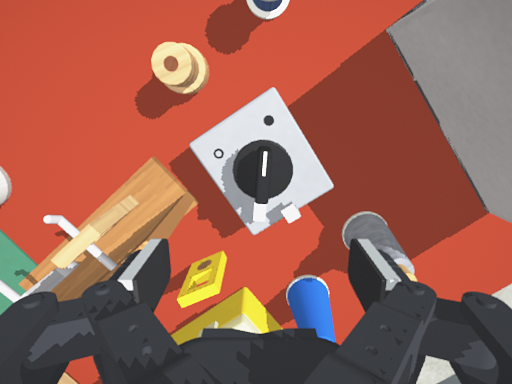

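Run:
```python
from h import *
crop('wrist',190,80,340,240,5,'w0k')
L=np.load('last_wrist.npz');print(L['d'][150:200:6,262])
```

```text
[295.79538 294.82977 296.54987 299.11108 300.47034 301.09244 303.5954
 305.42377 307.23093]
```

View pics/w0k.png

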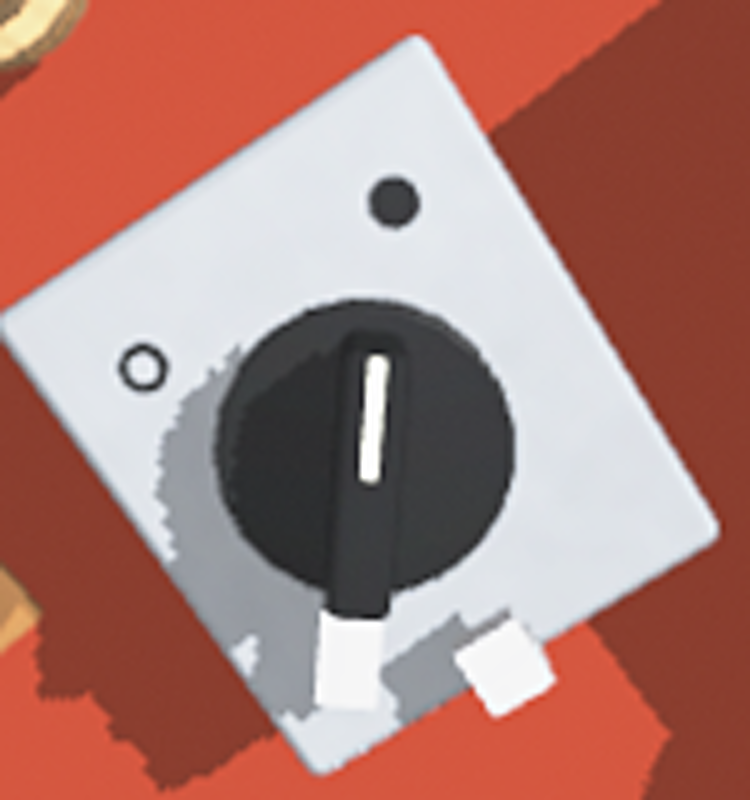

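Run:
```python
from h import *
f=lambda x,y,z:world('wrist',190+x/5,80+y/5,z)
a=f(375,332,130);b=f(360,615,130)
print(a,b,(a+b)/2,np.degrees(np.arctan2(*(a-b)[1::-1])),np.linalg.norm(a-b))
print(f(365,448,94), 'disc')
p=[f(415,35,70),f(2,318,70),f(720,530,70),f(318,775,70)]
print(np.mean(p,0),np.degrees(np.arctan2(*(p[0]-p[2])[1::-1])),p)
d=f(394,203,70);r=f(143,368,70);c=f(365,448,94)
print([np.degrees(np.arctan2(*(q-c)[1::-1])) for q in (d,r)])
st=ctrl.get_state();q=st['tool_rot'];R=Rn.from_quat([q[1],q[2],q[3],q[0]]).as_matrix();print(R[:,1],np.degrees(np.arctan2(R[1,1],R[0,1])),st['ee_pos'])
```

```text
[571.87869073 -26.84751421 130.        ] [616.40345011 -63.53271411 130.        ] [594.14107042 -45.19011416 130.        ] 140.513931505368 57.691057266509375
[595.53372982 -46.18919274  94.        ] disc
[596.01508433 -45.96444096  70.        ] 176.77006377382645 [array([531.54808882,  15.42143252,  70.        ]), array([524.51948841, -98.21803678,  70.        ]), array([667.43202158,   7.75311981,  70.        ]), array([ 660.56073849, -108.8142794 ,   70.        ])]
[np.float64(135.83211108013376), np.float64(-141.94548414211891)]
[ 5.99029601e-01  8.00726829e-01 -2.85682682e-04] 53.19956873249684 [592.68814987 -49.89421601 297.86576571]
```

```bash
python3 -m pendant '[[0.23,0.44,-4,-0.047,5],[0.23,0.44,-9,-0.047,5],[0.23,0.44,-13,-0.047,5],[0.23,0.44,-16,-0.047,5],[0.23,0.44,-17.6,-0.047,5],[0.23,0.44,-17.6,-0.047,5],[0.23,0.44,-17.6,-0.047,5]]' 60
python3 - <<'E'
from h import *
snap('wrist','w1')
E
```

```text
clock: 2.65
ee_pos: [596.1, -45.9, 123.8]
tool_rot: [0.001, 0.337, 0.941, 0.0]
wrist_force: [0.1, -0.3, 0.9]
opening: 0.586
```

View pics/w1.png

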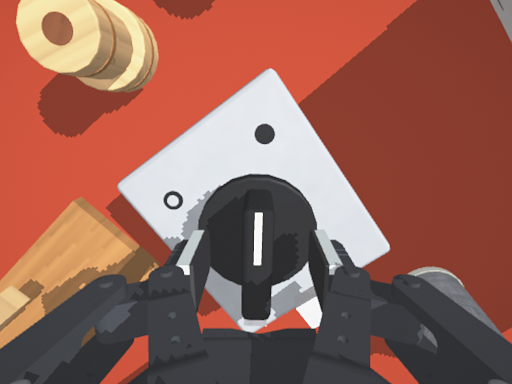

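The fingers sit either side of the bar: pads at x≈198 and 322, bar at x≈258. Closing.

```bash
python3 -m pendant '[[0,0,0,0,2],[0,0,0,0,1],[0,0,0,0,0.8],[0,0,0,0,0.8],[0,0,0,0,0.8],[0,0,0,0,0.8]]' 60
python3 -m pendant '[[0,0,-0.4,0,0.8],[0,0,-0.8,0,0.8],[0,0,-1.2,0,0.8],[0,0,-1.2,0,0.8],[0,0,-1.2,0,0.8]]'
```

```text
clock: 3.45
ee_pos: [595.2, -46.1, 122.4]
tool_rot: [0.0, 0.337, 0.942, -0.0]
wrist_force: [-1.3, -3.8, 2.0]
opening: 0.149
clock: 4.08
ee_pos: [595.3, -46.1, 111.4]
tool_rot: [0.001, 0.337, 0.942, -0.0]
wrist_force: [-3.9, -4.3, 9.2]
opening: 0.151
```

```bash
python3 -m pendant '[[0,0,-0.1,0,0.8],[0,0,-0.1,0.15,0.8],[0,0,-0.1,0.3,0.8],[0,0,-0.1,0.45,0.8],[0,0,-0.1,0.6,0.8],[0,0,-0.1,0.75,0.8]]'
python3 -m pendant '[[0,0,0,0.15,0.8],[0,0,0,0.3,0.8],[0,0,0,0.45,0.8],[0,0,0,0.58,0.8],[0,0,0,0.58,0.8]]'
python3 -c "
from h import *
print(ctrl.get_state()['torque'])"
```

```text
clock: 4.82
ee_pos: [594.9, -47.0, 111.3]
tool_rot: [0.0, -0.034, 0.999, -0.002]
wrist_force: [-7.0, -7.7, 15.6]
opening: 0.149
clock: 5.45
ee_pos: [595.2, -47.9, 111.3]
tool_rot: [-0.0, -0.316, 0.949, -0.002]
wrist_force: [-6.3, -9.7, 15.3]
opening: 0.152
[-2.03743581  1.51133251  0.01957265]
```

```bash
python3 -m pendant '[[0,0,0.7,0,0.8],[0,0,1.3,0,0.8],[0,0,1.3,0,2],[0,0,1.3,0,4],[0,0,1.3,0,5],[0,0,3,0,5],[0,0,8,0,5],[0,0,13,0,5],[0,0,13,0,5]]'
python3 - <<'E'
from h import *
snap('wrist','w2')
E
```

```text
clock: 6.58
ee_pos: [597.5, -45.5, 243.8]
tool_rot: [0.004, -0.316, 0.949, -0.002]
wrist_force: [0.2, 0.1, -0.8]
opening: 0.583
```

View pics/w2.png

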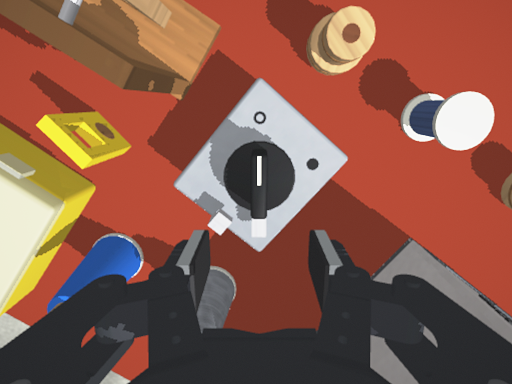

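Run:
```python
from h import *
crop('top',80,60,190,205,5,'t0t')
print(imaging.camera_params('wrist'))
print(ctrl.get_state()['joint_pos'])
```

```text
{'fx': 302.4843741432217, 'fy': 302.4843741432217, 'cx': 258.86012795591654, 'cy': 189.9411030728506, 'hand_eye': array([[-8.63922931e-04, -9.61521592e-01, -2.74728015e-01,
         6.98110949e+01],
       [ 9.99999333e-01, -1.04119796e-03,  4.99446563e-04,
         1.16262184e-01],
       [-7.66274902e-04, -2.74727400e-01,  9.61521850e-01,
        -1.25364739e+02],
       [ 0.00000000e+00,  0.00000000e+00,  0.00000000e+00,
         1.00000000e+00]])}
[-2.10371395e-01  3.57188996e-01  9.09143197e-02  1.30050907e+00
  5.62659556e-04 -8.54139918e-01]
```

View pics/t0t.png

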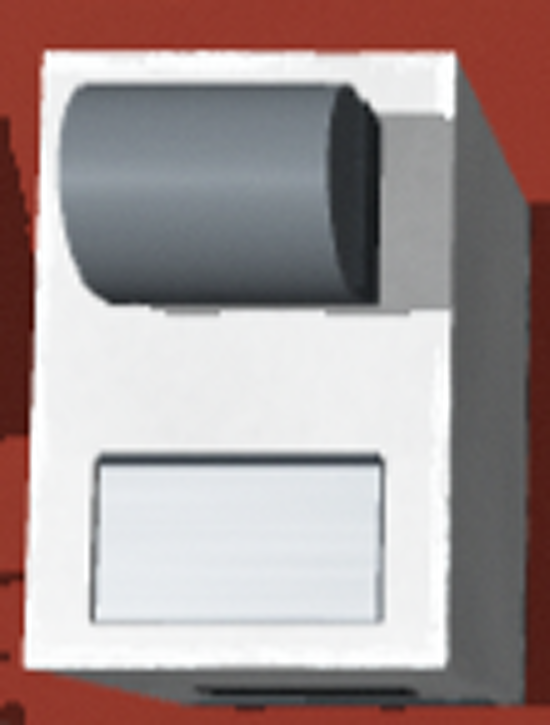

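Run:
```python
from h import *
f=lambda x,y,z=240:world('top',80+x/5,60+y/5,z)
p=[f(98,457),f(384,457),f(383,622),f(92,622)]
print(np.round(p,1),np.mean(p,0)); 
for a,b in ((0,1),(3,2),(1,2)): print(np.degrees(np.arctan2(*(p[a]-p[b])[1::-1])))
q=[f(44,52),f(456,52),f(447,667),f(25,667)];print(np.round(q,1),np.mean(q,0),np.degrees(np.arctan2(*(q[0]-q[3])[1::-1])))
```

```text
[[661.7 339.5 240. ]
 [659.7 202.6 240. ]
 [580.  202.8 240. ]
 [582.1 341.1 240. ]] [620.87413261 271.49059364 240.        ]
89.17296778215118
89.1296603784428
-0.1313930380591733
[[862.3 368.8 240. ]
 [859.8 168.3 240. ]
 [558.  172.3 240. ]
 [561.  372.4 240. ]] [710.28525125 270.46345575 240.        ] -0.6913874886152062
```

```bash
python3 -m pendant '[[-4,0,-1,-0.16,7],[-8,0,-3,-0.32,7],[-12,-0.5,-5,-0.48,7],[-14.7,-1.1,-5,-0.642,7],[-14.7,-1.1,-5,-0.642,7]]' 40
python3 - <<'E'
from h import *
snap('wrist','w3');print(ctrl.get_state()['ee_pos'])
E
```

```text
clock: 7.25
ee_pos: [445.5, -56.0, 187.7]
tool_rot: [-0.002, -0.001, 1.0, 0.001]
wrist_force: [0.3, 0.1, -0.5]
opening: 0.818
[447.38135353 -56.30174924 188.32430515]
```

View pics/w3.png

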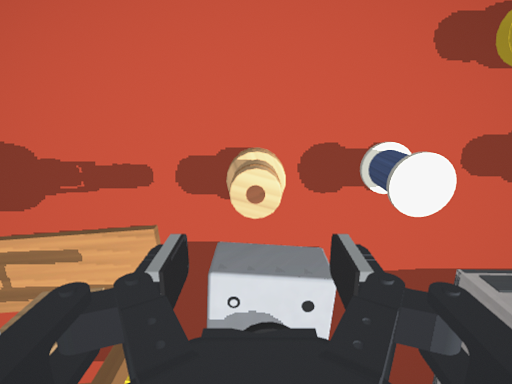

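Run:
```python
from h import *
print(world('wrist',255,194,75),world('wrist',255,194))
```

```text
[446.54785697 -58.84056979  75.        ] [446.57238459 -58.84145104  74.91705831]
```

```bash
python3 -m pendant '[[0,-0.2,-4,0,7],[0,-0.2,-8,0,7],[0,-0.2,-11,0,7],[0,-0.2,-13,0,7],[0,-0.2,-13,0,7],[0,-0.2,-13,0,5],[0,-0.2,-13,0,4],[0,-0.2,-13,0,4],[0,-0.2,-13,0,4],[0,-0.2,-13,0,4]]' 40
python3 -m pendant '[[0,0,3,0,4],[0,0,8,0,4],[0,0,14,0,4],[0,0,20,0,4],[0,0,26,0,4],[0,0,32,0,4],[0,0,32,0,4]]'
python3 - <<'E'
from h import *
snap('wrist','w4');print(ctrl.get_state()['ee_pos'])
E
```

```text
clock: 8.55
ee_pos: [449.4, -58.9, 60.3]
tool_rot: [0.001, -0.001, 1.0, -0.0]
wrist_force: [0.6, 0.5, 5.7]
opening: 0.497
clock: 9.43
ee_pos: [449.4, -59.0, 383.8]
tool_rot: [0.004, -0.001, 1.0, -0.001]
wrist_force: [1.1, 0.5, -1.2]
opening: 0.5
[448.69120294 -58.8365513  380.98973228]
```

View pics/w4.png

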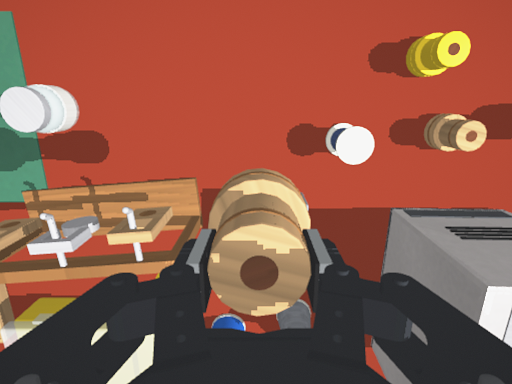

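```bash
python3 -m pendant '[[2,5,0,0,4],[4,10,0,0,4],[7,15,0,0,4],[9,20,0,0,4],[12,25,0,0,4],[14,29,0,0,4],[15.5,32,0,0,4],[16.7,33,0,0,4],[16.7,33,0,0,4],[16.7,33,0,0,4]]'
python3 - <<'E'
from h import *
snap('wrist','w5');snap('top','t5');crop('top',80,60,300,300,3,'t5c');print(ctrl.get_state()['ee_pos'])
E
```

```text
clock: 10.72
ee_pos: [614.6, 270.9, 377.9]
tool_rot: [-0.001, -0.0, 1.0, -0.0]
wrist_force: [0.5, 0.1, -0.8]
opening: 0.504
[614.62100944 270.60062426 379.17110781]
```

View pics/w5.png

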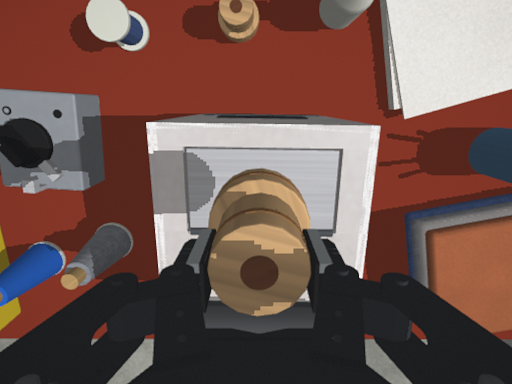

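View pics/t5c.png

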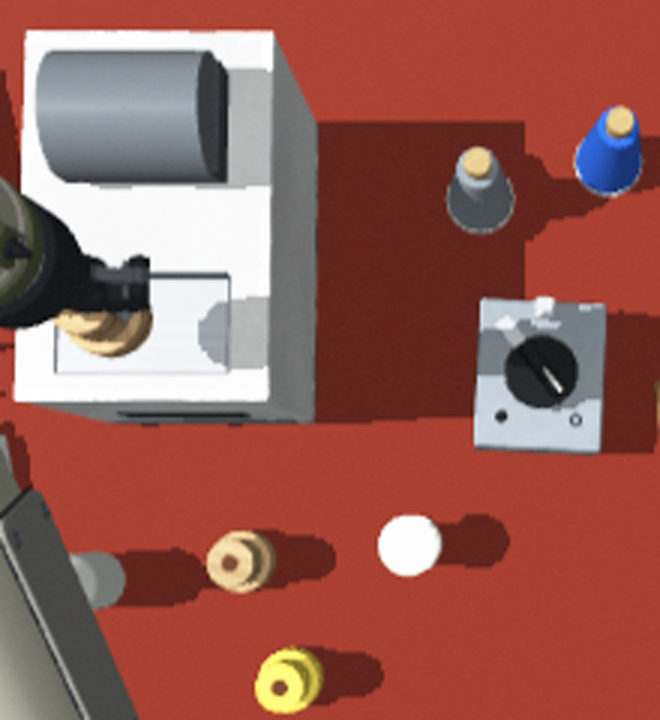

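Run:
```python
from h import *
for p in [(184,148),(342,149),(336,234),(191,231)]: print(world('wrist',*p,240))
```

```text
[581.4569256  205.66517562 240.        ]
[582.32463811 343.32175053 240.        ]
[662.59863739 343.65057269 240.        ]
[659.54438275 207.00827164 240.        ]
```

```bash
python3 -m pendant '[[0.1,0.2,-3,0,4],[0.1,0.2,-6,0,4],[0.1,0.2,-8,0,4],[0.1,0.2,-10,0,4],[0.1,0.2,-12,0,4],[0.1,0.2,-14,0,4],[0.1,0.2,-16,0,4],[0.1,0.2,-18,0,4],[0.1,0.2,-18.3,0,4],[0.1,0.2,-18.3,0,4]]'
python3 - <<'E'
from h import *
snap('wrist','w6')
E
```

```text
clock: 12.08
ee_pos: [615.2, 272.8, 196.5]
tool_rot: [-0.001, -0.0, 1.0, -0.0]
wrist_force: [-3.4, -1.4, -6.4]
opening: 0.503
```

View pics/w6.png

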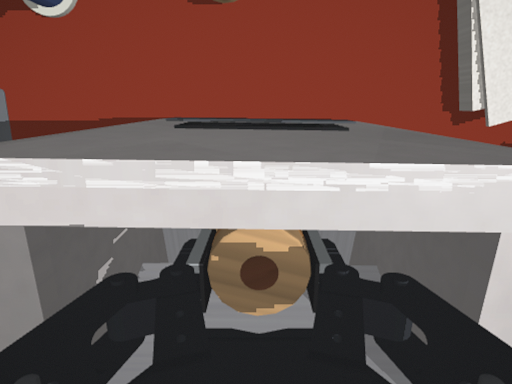

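```bash
python3 -m pendant '[[0,0,0,0,5],[0,0,0,0,6.2],[0,0,0,0,6.2],[0,0,0,0,6.2],[0,0,0,0,6.2],[0,0,0,0,6.2]]'
python3 - <<'E'
from h import *
snap('wrist','w7')
E
```

```text
clock: 12.88
ee_pos: [616.2, 273.4, 196.3]
tool_rot: [0.0, -0.001, 1.0, 0.0]
wrist_force: [-0.8, -0.1, 1.4]
opening: 0.724
```

View pics/w7.png

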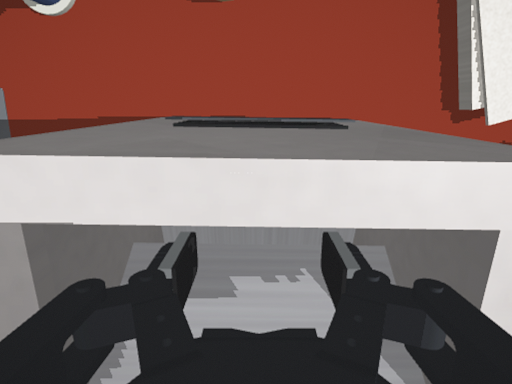

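The drum slid in. Lift out and go to the next drum.

```bash
python3 -m pendant '[[0,0,3,0,6.5],[0,0,6,0,6.5],[0,0,9,0,6.5],[-5,-1,9,0,7],[-10,-2,9,0,7],[-15,-3,9,0,7],[-18.7,-4.2,4,0,7],[-18.7,-4.2,-0.7,0,7],[-18.7,-4.2,-0.7,0,7],[-18.7,-4.2,-0.7,0,7]]'
python3 - <<'E'
from h import *
snap('wrist','w8');print(ctrl.get_state()['ee_pos']);snap('top','t8')
E
```

```text
clock: 14.18
ee_pos: [430.6, 231.8, 190.9]
tool_rot: [0.001, -0.001, 1.0, 0.0]
wrist_force: [0.6, -0.1, -0.2]
opening: 0.813
[431.17708205 231.98209186 191.41009066]
```

View pics/w8.png

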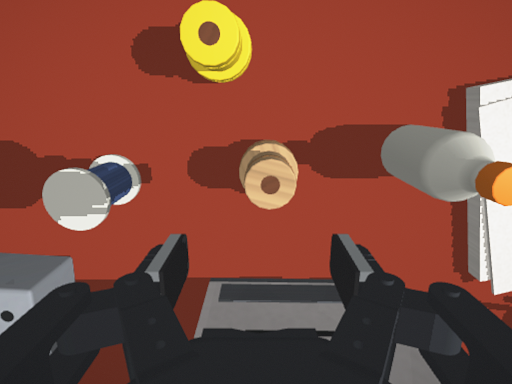

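View pics/t8.png

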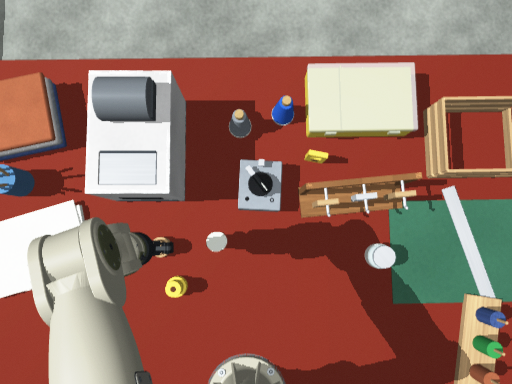

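Run:
```python
from h import *
print(world('wrist',270,185,75))
```

```text
[425.6073061  241.18455675  75.        ]
```

```bash
python3 -m pendant '[[-0.4,0.9,-4,0,7],[-0.4,0.9,-8,0,7],[-0.4,0.9,-11,0,7],[-0.4,0.9,-13.2,0,7],[-0.4,0.9,-13.2,0,7],[-0.4,0.9,-13.2,0,7]]' 40
python3 - <<'E'
from h import *
snap('wrist','w9');print(ctrl.get_state()['ee_pos'])
E
```

```text
clock: 15.02
ee_pos: [426.8, 240.9, 58.8]
tool_rot: [0.001, -0.001, 1.0, 0.0]
wrist_force: [-0.7, -1.1, -0.1]
opening: 0.82
[426.80979824 240.98418665  58.96116887]
```

View pics/w9.png

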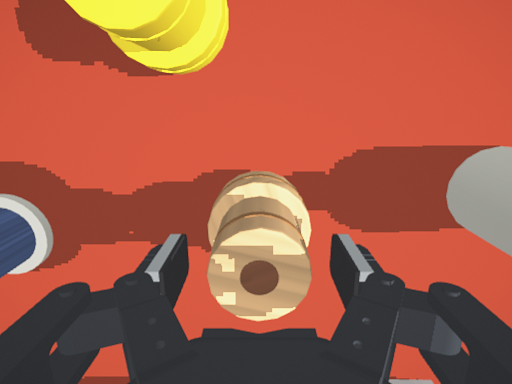

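Centred. Close, lift to z≈380, and go over the opening.

```bash
python3 -m pendant '[[0,0,0,0,5],[0,0,0,0,4],[0,0,0,0,4],[0,0,0,0,4],[0,0,0,0,4],[0,0,5,0,4],[0,0,11,0,4],[0,0,17,0,4],[0,0,23,0,4],[0,0,29,0,4]]'
python3 -m pendant '[[0,0,3,0,4],[4,1,3,0,4],[9,2,3,0,4],[14,2.8,3,0,4],[18,3.2,3,0,4],[18.9,3.2,3,0,4],[18.9,3.2,3,0,4],[18.9,3.2,3,0,4]]'
python3 - <<'E'
from h import *
snap('wrist','w10');print(ctrl.get_state()['ee_pos'])
E
```

```text
clock: 16.32
ee_pos: [424.6, 240.2, 349.5]
tool_rot: [0.0, -0.001, 1.0, 0.0]
wrist_force: [2.0, 0.7, -1.1]
opening: 0.503
clock: 17.32
ee_pos: [613.5, 272.4, 377.5]
tool_rot: [-0.0, -0.001, 1.0, 0.0]
wrist_force: [0.2, -0.5, -0.9]
opening: 0.503
[613.40035896 272.44664895 377.9609348 ]
```

View pics/w10.png

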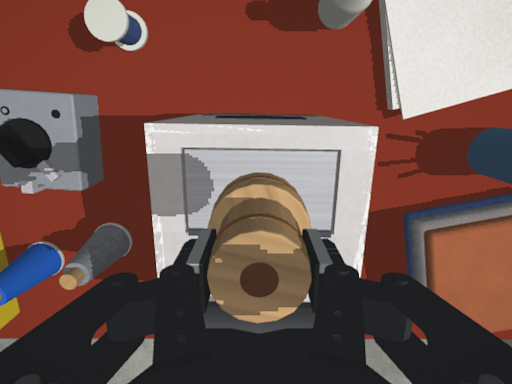

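```bash
python3 -m pendant '[[0.2,0.1,-3,0,4],[0.2,0.1,-6,0,4],[0.2,0.1,-8,0,4],[0.2,0.1,-10,0,4],[0.2,0.1,-12,0,4],[0.2,0.1,-14,0,4],[0.2,0.1,-16,0,4],[0.2,0.1,-18,0,4],[0.2,0.1,-18.2,0,4],[0.2,0.1,-18.2,0,4]]'
python3 -m pendant '[[0,0,0,0,5],[0,0,0,0,6.2],[0,0,0,0,6.2],[0,0,0,0,6.2],[0,0,0,0,6.2],[0,0,0,0,6.2]]'
python3 - <<'E'
from h import *
snap('wrist','w11')
E
```

```text
clock: 18.62
ee_pos: [615.5, 273.5, 196.2]
tool_rot: [-0.0, -0.001, 1.0, 0.0]
wrist_force: [-1.7, -0.3, -2.6]
opening: 0.503
clock: 19.38
ee_pos: [616.2, 273.4, 195.3]
tool_rot: [-0.0, -0.001, 1.0, 0.0]
wrist_force: [-2.2, 0.5, 2.3]
opening: 0.726
```

View pics/w11.png

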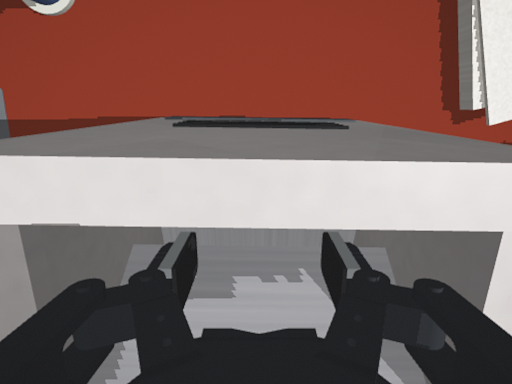

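```bash
python3 -m pendant '[[0,0,3,0,6.5],[0,0,6,0,6.5],[0,0,10,0,6.5],[-2,-5,13,0,7],[-4,-11,13,0,7],[-5,-17,13,0,7],[-6,-23,13,0,7],[-6,-29,13,0,7],[-7,-35,13,0,7],[-8,-41,13,0,7]]'
python3 - <<'E'
from h import *
L=np.load('last_top.npz')
crop('top',290,160,430,225,5.6,'t8r')
E
```

```text
clock: 20.68
ee_pos: [535.9, -138.7, 325.3]
tool_rot: [0.0, -0.001, 1.0, -0.0]
wrist_force: [1.4, -0.1, -0.3]
opening: 0.819
```

View pics/t8r.png

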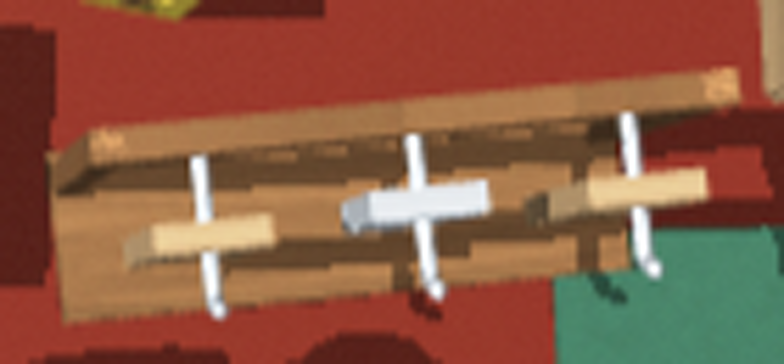

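Run:
```python
from h import *
f=lambda x,y,z:world('top',290+x/5.6,160+y/5.6,z)
for c in [(214,234),(648,189)]: print(f(*c,174))
a=lambda p,q:np.degrees(np.arctan2(*(p-q)[1::-1]))
print(a(f(152,228,174),f(274,214,174)),a(f(588,178,174),f(706,170,174)),a(f(90,130,168),f(740,70,168)))
snap('wrist','w12');print(ctrl.get_state()['ee_pos'])
```

```text
[ 536.83430381 -218.65983266  174.        ]
[ 554.33355363 -417.76238649  174.        ]
95.65406531911533 92.9968190753697 94.42769533748334
[ 534.92496915 -145.5982666   324.92865875]
```

View pics/w12.png

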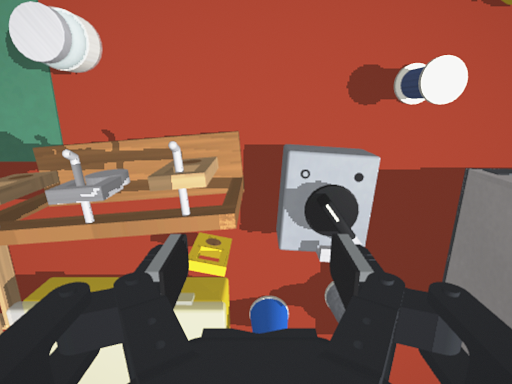

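```bash
python3 -m pendant '[[0,-5,0,0.087,7],[0,-7.3,-2,0.087,7],[0,-7.3,-4,0.087,7],[0,-7.3,-4,0.087,7]]'
python3 - <<'E'
from h import *
snap('wrist','w13');print(ctrl.get_state()['ee_pos'])
crop('wrist',120,120,400,300,2.8,'w13c')
E
```

```text
clock: 21.22
ee_pos: [535.4, -209.5, 283.6]
tool_rot: [-0.001, -0.044, 0.999, 0.001]
wrist_force: [-0.9, -0.2, -0.3]
opening: 0.825
[ 535.87198651 -209.41389909  284.86142849]
```

View pics/w13c.png

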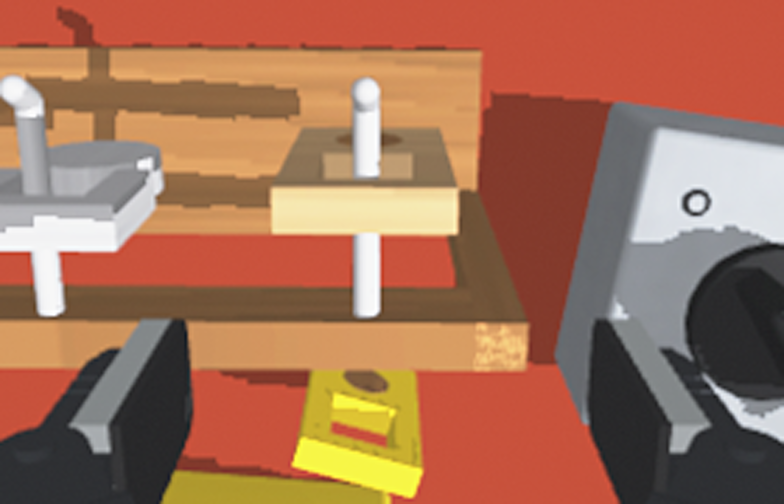

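Run:
```python
from h import *
f=lambda x,y,z:world('wrist',120+x/2.8,120+y/2.8,z)
print(f(365.5,211,174)); print(f(272,211,174),f(459,211,174),f(365,188,174),f(365,234,174))
```

```text
[ 537.34970615 -215.8225967   174.        ]
[ 539.6660764  -242.81592365  174.        ] [ 535.03177422 -188.81107104  174.        ] [ 530.47386439 -216.51126995  174.        ] [ 544.35724529 -215.41427098  174.        ]
```

```bash
python3 -m pendant '[[0.1,-0.7,-4,0,7],[0.1,-0.7,-8,0,7],[0.1,-0.7,-11,0,7],[0.1,-0.7,-13.6,0,7],[0.1,-0.7,-13.6,0,7],[0.1,-0.7,-13.6,0,6],[0.1,-0.7,-13.6,0,5],[0.1,-0.7,-13.6,0,5],[0.1,-0.7,-13.6,0,5],[0.1,-0.7,-13.6,0,5]]' 40
python3 - <<'E'
from h import *
snap('wrist','w14');print(ctrl.get_state()['ee_pos'])
E
```

```text
clock: 22.52
ee_pos: [538.4, -217.1, 151.4]
tool_rot: [0.002, -0.044, 0.999, -0.001]
wrist_force: [1.3, 0.9, 5.3]
opening: 0.625
[ 538.42653949 -217.0939416   151.35228061]
```

View pics/w14.png

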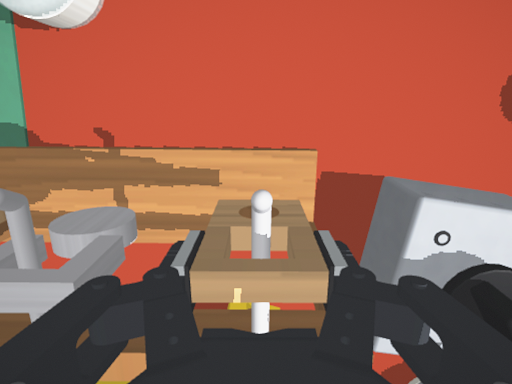

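```bash
python3 -m pendant '[[0,0,0.7,0,5],[0,0,1.4,0,5],[0,0,1.9,0,5],[0,0,1.9,0,5]]'
python3 - <<'E'
from h import *
snap('wrist','w15')
E
```

```text
clock: 23.08
ee_pos: [537.4, -216.8, 168.8]
tool_rot: [0.0, -0.044, 0.999, -0.0]
wrist_force: [0.4, -0.3, -0.9]
opening: 0.631
```

View pics/w15.png

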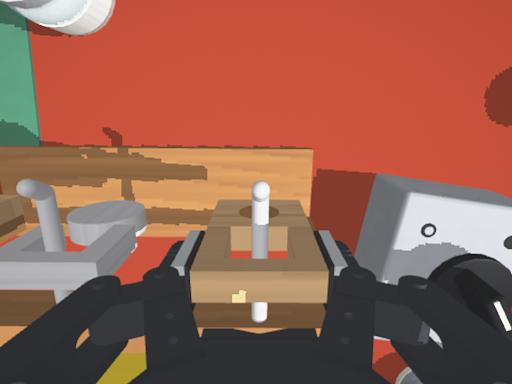

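```bash
python3 -m pendant '[[-1.5,-0.13,0,0,5],[-3,-0.26,0,0,5],[-4.5,-0.39,0,0,5],[-6,-0.52,0,0,5],[-7,-0.61,0,0,5],[-7,-0.61,0,0,5],[-7,-0.61,5,0,5],[-7,-0.61,11,0,5],[-7,-0.61,17,0,5],[-7,-0.61,17,0,5]]'
python3 - <<'E'
from h import *
snap('wrist','w16');print(ctrl.get_state()['ee_pos'])
E
```

```text
clock: 24.38
ee_pos: [469.4, -224.0, 343.8]
tool_rot: [0.004, -0.044, 0.999, -0.003]
wrist_force: [0.1, 0.4, -0.7]
opening: 0.622
[ 468.64211977 -223.44919975  340.80521193]
```

View pics/w16.png

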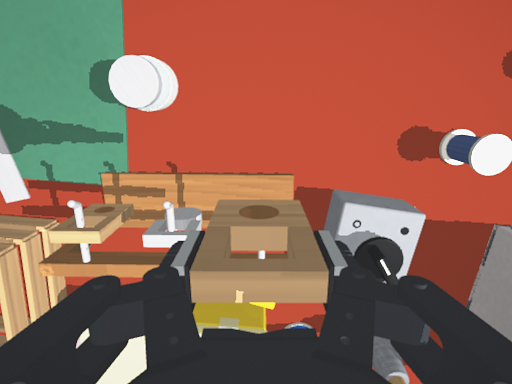

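```bash
python3 -m pendant '[[1,5,2,0,5],[2,10.5,4,-0.09,5],[4,16,4,-0.09,5],[6,21.5,4,-0.09,5],[8,27,4,-0.09,5],[10,32.5,4,-0.09,5],[12,38,4,-0.09,5],[13.5,43.5,4,-0.09,5],[14.7,48.5,4,-0.09,5],[14.7,49.6,4,-0.09,5]]'
python3 -m pendant '[[0,0,0,0,5],[0,0,0,0,5],[0,0,0,0,5]]'
```

```text
clock: 25.68
ee_pos: [614.2, 276.7, 374.2]
tool_rot: [-0.002, -0.001, 1.0, -0.0]
wrist_force: [0.3, -0.3, -0.8]
opening: 0.628
clock: 26.05
ee_pos: [614.2, 271.7, 379.0]
tool_rot: [0.0, 0.002, 1.0, 0.0]
wrist_force: [-0.7, 0.1, -1.0]
opening: 0.628
```

```bash
python3 -m pendant '[[0.2,0.1,-3,0,5],[0.2,0.1,-6,0,5],[0.2,0.1,-8,0,5],[0.2,0.1,-10,0,5],[0.2,0.1,-12,0,5],[0.2,0.1,-14,0,5],[0.2,0.1,-16,0,5],[0.2,0.1,-18,0,5],[0.2,0.1,-18.4,0,5],[0.2,0.1,-18.4,0,5]]'
python3 -m pendant '[[0,0,0,0,6],[0,0,0,0,7],[0,0,0,0,7],[0,0,0,0,7],[0,0,0,0,7],[0,0,0,0,7]]'
python3 - <<'E'
from h import *
snap('wrist','w17')
E
```

```text
clock: 27.3
ee_pos: [615.6, 273.5, 194.6]
tool_rot: [-0.001, 0.001, 1.0, -0.0]
wrist_force: [-3.7, -0.9, -3.0]
opening: 0.632
clock: 28.05
ee_pos: [616.2, 274.3, 194.3]
tool_rot: [0.0, 0.001, 1.0, 0.0]
wrist_force: [-1.6, 0.2, 1.6]
opening: 0.817
```

View pics/w17.png

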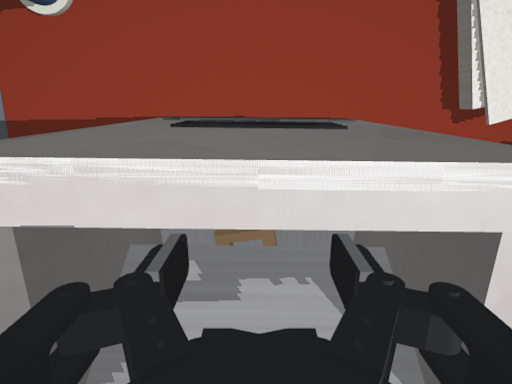

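Run:
```python
from h import *
print(world('wrist',245,237),world('wrist',265,243))
snap('wrist','w18');crop('wrist',120,200,400,320,2.8,'w18c')
print(world('wrist',245,237))
```

```text
[661.37305054 261.87111066  70.17399101] [668.13976703 279.87645933  68.4928617 ]
[661.47883054 261.81593316  69.83011189]
```

View pics/w18c.png

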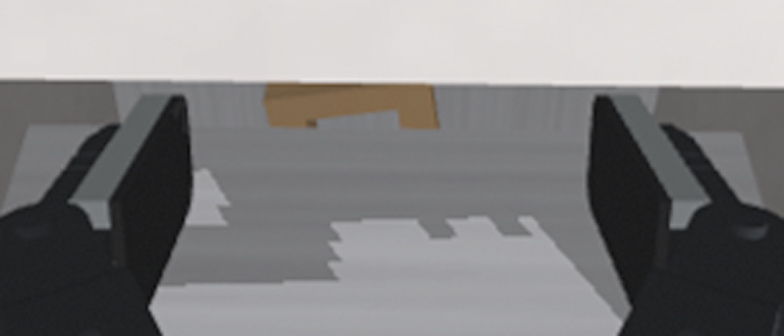

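```bash
python3 -m pendant '[[0,0,3,0,7],[0,0,6,0,7],[0,0,10,0,7],[-2,-5,13,0,7],[-4,-11,14,0,7],[-6,-17,14,0,7],[-7,-23,14,0,7],[-8,-29,14,0,7],[-9,-35,14,0,7],[-10,-41,14,0,7]]'
python3 -m pendant '[[0,-6,0,0.05,7],[1,-12,0,0.09,7],[2,-18,-1,0.09,7],[3,-23,-3,0.09,7],[4,-27.5,-5,0.09,7],[4,-27.5,-5,0.09,7],[4,-27.5,-5,0.09,7]]'
python3 - <<'E'
from h import *
snap('wrist','w19');print(ctrl.get_state()['ee_pos'])
E
```

```text
clock: 29.4
ee_pos: [515.8, -137.8, 334.4]
tool_rot: [0.001, 0.001, 1.0, -0.0]
wrist_force: [1.5, -0.2, -0.0]
opening: 0.82
clock: 30.28
ee_pos: [556.0, -410.6, 283.9]
tool_rot: [-0.0, -0.044, 0.999, 0.0]
wrist_force: [1.1, 0.8, -0.8]
opening: 0.817
[ 556.24107747 -410.09708821  284.91541637]
```

View pics/w19.png

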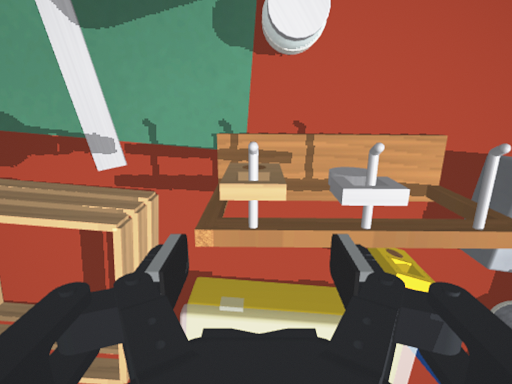

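Run:
```python
from h import *
crop('wrist',190,140,430,250,3.2,'w19c')
print(world('wrist',253.5,192,174),world('wrist',253.5,192),world('wrist',130,225))
```

```text
[ 555.31584613 -414.83379649  174.        ] [ 555.30422723 -414.83414762  174.03973515] [ 626.60162259 -546.5183556    99.35031444]
```

View pics/w19c.png

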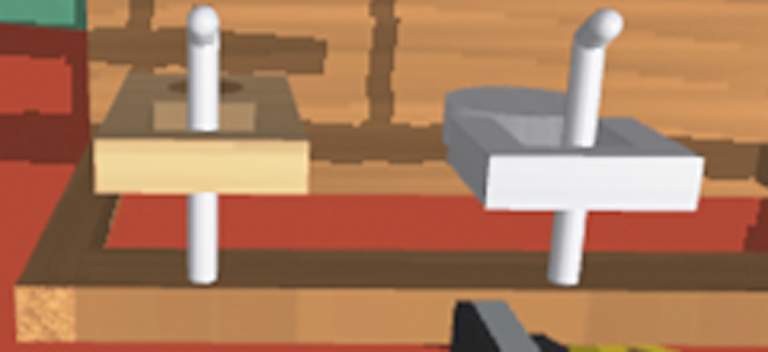

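The handle is on the left (wood, square end) and the steel gauge with its round end is on the right. Grip the handle.

```bash
python3 -m pendant '[[-0.1,-0.5,-4,0,7],[-0.1,-0.5,-8,0,7],[-0.1,-0.5,-11,0,7],[-0.1,-0.5,-13.6,0,7],[-0.1,-0.5,-13.6,0,7],[-0.1,-0.5,-13.6,0,6],[-0.1,-0.5,-13.6,0,5],[-0.1,-0.5,-13.6,0,5],[-0.1,-0.5,-13.6,0,5],[-0.1,-0.5,-13.6,0,5]]' 40
python3 -m pendant '[[0,0,0.7,0,5],[0,0,1.4,0,5],[0,0,1.9,0,5],[0,0,1.9,0,5]]'
python3 - <<'E'
from h import *
snap('wrist','w20');print(ctrl.get_state()['ee_pos'])
E
```

```text
clock: 31.58
ee_pos: [556.2, -416.1, 150.9]
tool_rot: [0.002, -0.044, 0.999, -0.001]
wrist_force: [0.3, 2.4, 6.0]
opening: 0.626
clock: 32.08
ee_pos: [555.3, -416.0, 167.9]
tool_rot: [0.0, -0.044, 0.999, -0.0]
wrist_force: [0.2, -0.6, -0.9]
opening: 0.626
[ 555.18334438 -415.82839728  167.43483309]
```

View pics/w20.png

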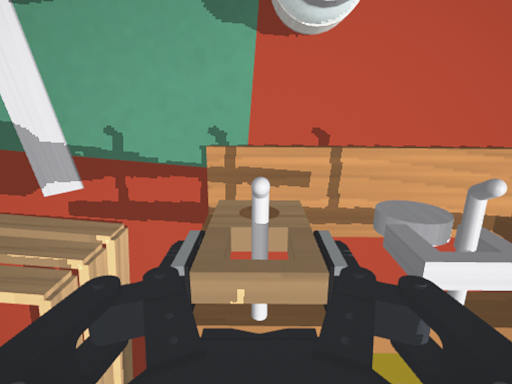

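```bash
python3 -m pendant '[[-1.5,-0.13,0,0,5],[-3,-0.26,0,0,5],[-4.5,-0.39,0,0,5],[-6,-0.52,0,0,5],[-7,-0.61,0,0,5],[-7,-0.61,0,0,5],[-7,-0.61,5,0,5],[-7,-0.61,11,0,5],[-7,-0.61,17,0,5],[-7,-0.61,21,0,5]]'
python3 -m pendant '[[1,5,0,0,5],[2,10,0,-0.09,5],[3,16,0,-0.09,5],[4,22,0,-0.09,5],[5,28,0,-0.09,5],[6,34,0,-0.09,5],[8,40,0,-0.09,5],[9,46,0,-0.09,5],[10,52,0,-0.09,5]]'
python3 - <<'E'
from h import *
snap('wrist','w21');print(ctrl.get_state()['ee_pos'])
E
```

```text
clock: 33.38
ee_pos: [485.8, -421.9, 381.0]
tool_rot: [0.002, -0.044, 0.999, -0.002]
wrist_force: [0.5, -1.6, -0.1]
opening: 0.629
clock: 34.5
ee_pos: [585.6, 100.6, 377.5]
tool_rot: [0.0, 0.001, 1.0, 0.0]
wrist_force: [0.7, 0.4, 0.2]
opening: 0.624
[585.69108309 107.73906262 376.86058265]
```

View pics/w21.png

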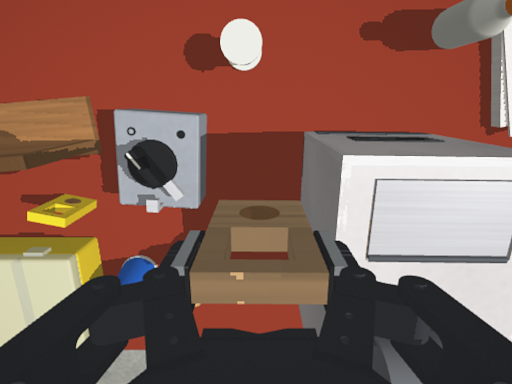

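```bash
python3 -m pendant '[[1,5,0,0,5],[2,10,0,0,5],[3.1,15,0,0,5],[3.1,17.3,0,0,5],[3.1,17.3,0,0,5],[3.1,17.3,0,0,5]]'
```

```text
clock: 35.3
ee_pos: [616.3, 270.8, 377.2]
tool_rot: [0.0, 0.001, 1.0, -0.0]
wrist_force: [-0.0, 1.0, -0.1]
opening: 0.625
```

```bash
python3 -m pendant '[[0,0.2,-3,0,5],[0,0.2,-6,0,5],[0,0.2,-8,0,5],[0,0.2,-10,0,5],[0,0.2,-12,0,5],[0,0.2,-14,0,5],[0,0.2,-16,0,5],[0,0.2,-18,0,5],[0,0.2,-18.3,0,5],[0,0.2,-18.3,0,5]]'
python3 -m pendant '[[0,0,0,0,6],[0,0,0,0,7],[0,0,0,0,7],[0,0,0,0,7],[0,0,0,0,7],[0,0,0,0,7]]'
python3 - <<'E'
from h import *
snap('wrist','w22')
E
```

```text
clock: 36.55
ee_pos: [615.3, 272.1, 194.3]
tool_rot: [-0.001, 0.001, 1.0, -0.0]
wrist_force: [-3.1, -1.7, -3.3]
opening: 0.627
clock: 37.3
ee_pos: [616.2, 273.2, 194.4]
tool_rot: [0.0, 0.001, 1.0, 0.0]
wrist_force: [-1.5, 0.0, 0.9]
opening: 0.825
```

View pics/w22.png

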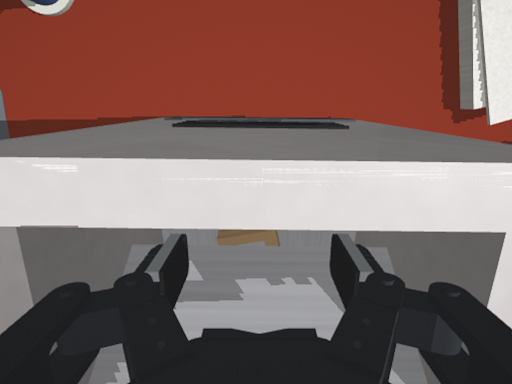

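```bash
python3 -m pendant '[[0,0,3,0,7],[0,0,6,0,7],[0,0,10,0,7],[0,-4,11,0.1,6],[-1,-9,11,0.25,5],[-1,-14,11,0.4,5],[-2,-20,10,0.55,5],[-2.1,-26,8,0.64,5],[-2.1,-32,6,0.64,5],[-2.1,-32,6,0.64,5]]'
python3 - <<'E'
from h import *
snap('wrist','w23');print(ctrl.get_state()['ee_pos']);snap('top','t23');snap('scene','s23')
crop('wrist',170,80,350,260,4,'w23c')
E
```

```text
clock: 38.6
ee_pos: [594.3, -50.9, 252.2]
tool_rot: [-0.001, -0.311, 0.95, 0.0]
wrist_force: [0.2, 1.3, 0.2]
opening: 0.586
[594.6895054  -48.9974677  253.21249766]
```

View pics/w23c.png

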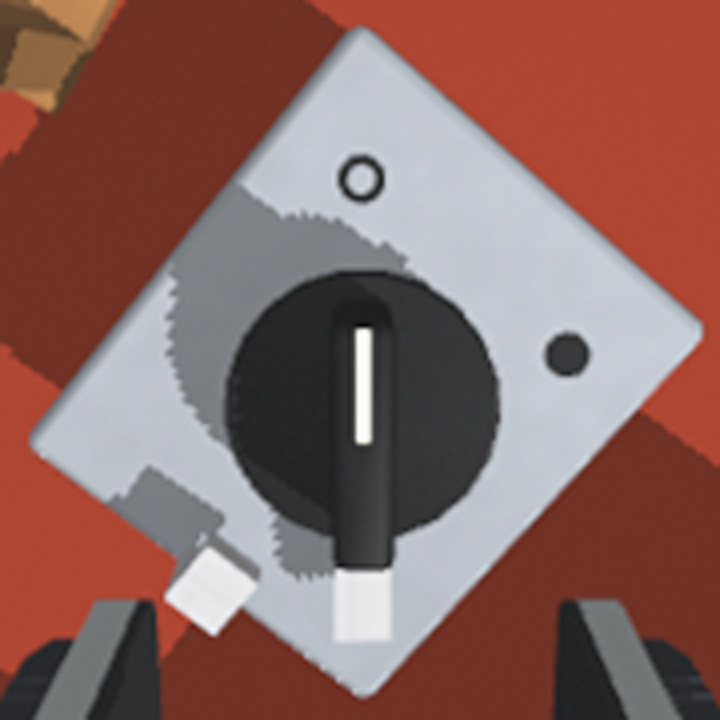

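View pics/t23.png

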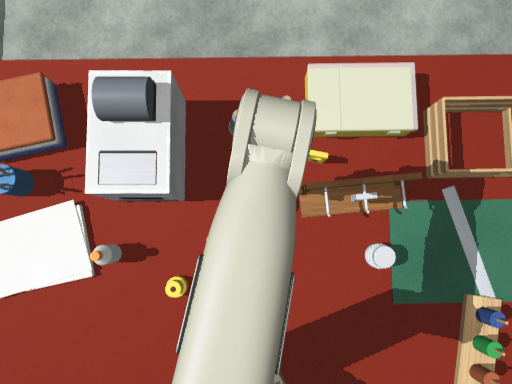

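View pics/s23.png

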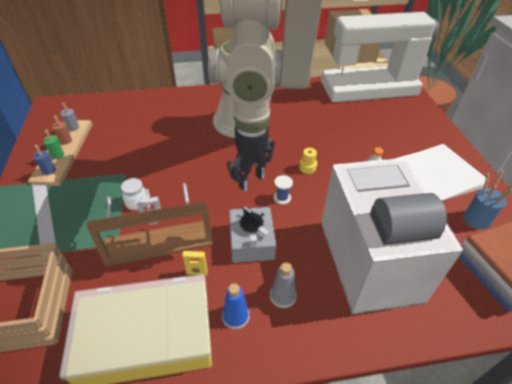

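Run:
```python
from h import *
f=lambda x,y,z:world('wrist',170+x/4,80+y/4,z)
a=f(363,305,130);b=f(363,568,130);print(a,b,(a+b)/2,np.degrees(np.arctan2(*(a-b)[1::-1])),ctrl.get_state()['ee_pos'],f(363,404,94))
```

```text
[570.30416619 -65.9201557  130.        ] [617.18293432 -31.53870045 130.        ] [593.74355025 -48.72942807 130.        ] -143.74322804309858 [595.35159519 -46.53283022 254.53833672] [594.3997643  -47.87291204  94.        ]
```

```bash
python3 -m pendant '[[0,-0.1,-4,0,5],[0,-0.1,-8,0,5],[0,-0.1,-11,0,5],[0,-0.1,-13.2,0,5],[0,-0.1,-13.2,0,5],[0,-0.1,-13.2,0,3],[0,-0.1,-13.2,0,0.8],[0,-0.1,-13.2,0,0.8],[0,-0.1,-13.2,0,0.8],[0,-0.1,-13.2,0,0.8]]' 60
python3 -m pendant '[[0,0,-0.4,0,0.8],[0,0,-0.8,0,0.8],[0,0,-1.3,0,0.8],[0,0,-1.3,0,0.8],[0,0,-1.3,0,0.8]]'
```

```text
clock: 40.0
ee_pos: [596.2, -47.6, 123.1]
tool_rot: [0.001, -0.314, 0.949, -0.0]
wrist_force: [4.1, 2.5, 1.6]
opening: 0.152
clock: 40.62
ee_pos: [596.3, -47.6, 112.0]
tool_rot: [0.002, -0.314, 0.949, -0.001]
wrist_force: [-0.8, 4.8, 17.7]
opening: 0.149
```

```bash
python3 -m pendant '[[0,0,0,-0.15,0.8],[0,0,0,-0.3,0.8],[0,0,0,-0.45,0.8],[0,0,0,-0.6,0.8],[0,0,0,-0.75,0.8],[0,0,0,-0.9,0.8],[0,0,0,-1.05,0.8],[0,0,0,-1.2,0.8],[0,0,0,-1.36,0.8],[0,0,0,-1.36,0.8]]'
python3 -c "
from h import *
print(ctrl.get_state()['torque'])"
```

```text
clock: 41.88
ee_pos: [596.3, -47.5, 112.0]
tool_rot: [0.002, 0.354, 0.935, 0.001]
wrist_force: [-0.6, 5.5, 17.5]
opening: 0.154
[ 1.01739003  0.27017303 -0.0431221 ]
```

```bash
python3 -m pendant '[[0,0,0.7,0,0.8],[0,0,1.3,0,0.8],[0,0,1.3,0,2],[0,0,1.3,0,4],[0,0,1.3,0,5],[0,0,3,0,5],[0,0,8,0,5],[0,0,14,0,5],[0,0,14,0,5]]'
python3 - <<'E'
from h import *
snap('wrist','w24');print(ctrl.get_state()['ee_pos']);L=np.load('last_wrist.npz')
E
```

```text
clock: 43.0
ee_pos: [597.5, -48.5, 254.5]
tool_rot: [0.005, 0.353, 0.936, 0.001]
wrist_force: [0.9, -0.1, -1.0]
opening: 0.588
[596.29340543 -48.24382761 251.54943572]
```

View pics/w24.png

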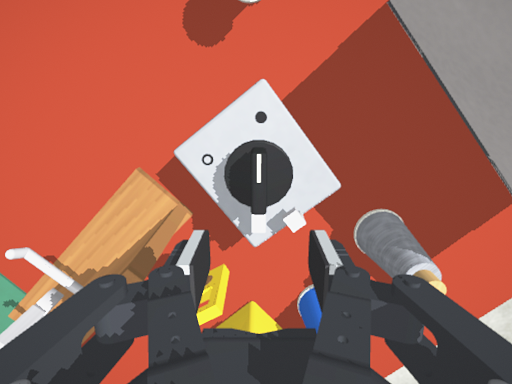

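```bash
python3 - <<'E'
from h import *
snap('wrist');print(world('wrist',259,195),world('wrist',283,160))
E
python3 -m pendant '[[-4,-3,4,0,5],[-9,-8,6,0,5],[-14,-13,8,0,5],[-18,-18,8,0,5],[-20,-22,8,0,5],[-20,-22,8,0,5],[-20,-22,8,0,5],[-20,-22,8,0,5]]'
python3 - <<'E'
from h import *
snap('top','t25');crop('top',80,60,330,310,3,'t25c')
E
```

```text
[600.5649993 -51.6984806 130.0791745] [598.2743426  -19.11482041  92.64616107]
clock: 44.1
ee_pos: [395.5, -266.6, 328.4]
tool_rot: [-0.001, 0.352, 0.936, 0.001]
wrist_force: [0.8, 0.2, 0.1]
opening: 0.582
```

View pics/t25.png

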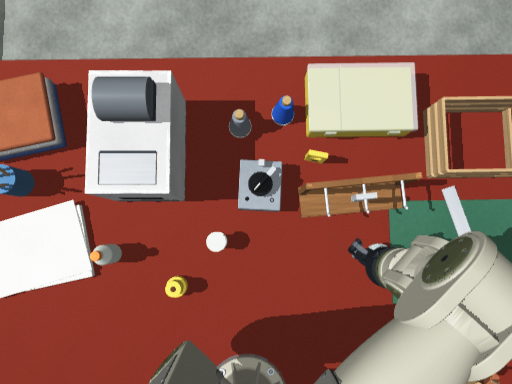

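View pics/t25c.png

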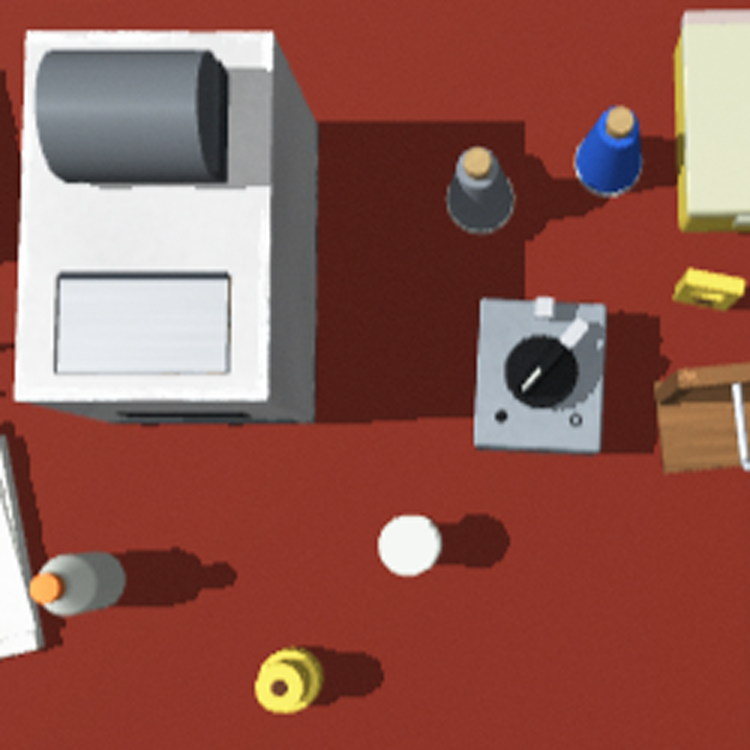

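```bash
python3 -c "
from h import *
print(ticket.job_done())"
```

```text
the job is handed in; nothing more can be done
None
```

The job is handed in, at about 44 s on the robot's clock; no verdict is reported. I turned the knob to STOP, put the four wooden parts I found (two drums, two handles) in through the flap, then turned the knob to RUN.

**Checks that agreed**
- **Knob:** at the end the pointer is at the full dot (RUN). The top of the knob reads 130 mm above the bench, so it has come out.
- **Flap:** it looks shut and level in the last top view.
- **Parts:** both drums are gone from the bench and both outer pegs are empty. I found no third drum in any view. Each part had left the gripper below the opening, and I saw a handle lying low on the chute (about 70 mm high).
- **Bystanders:** the gauge still hangs on the middle peg. The spool, cones and glue look unmoved. The gripper covered most of the jar in the last view, but I never touched it.

**Where readings disagreed**
- The top and wrist cameras differed by about 2 to 4 mm, so I used values in between.
- The second drum had shifted about 1 cm on its own before I reached it. I measured it again and gripped it without trouble.
- The flap angle, the speed of the parts inside and where the drums lie were judged from pictures or not seen at all, not read directly.

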